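# Turn the swatch leaf and set up the colour comparison

### The job

In the open ring binder on the desk, turn the stiff leaf with the red tab over the rings from the right-hand side to the left. It is springy, so then lay the light oak sample flat on the middle of the turned leaf to hold it down flat. Finally slide the green tile along the desk, without lifting it, until its side sits flush against the binder's right-hand edge beside the middle of the page now showing; leave the other things where they are.

Things in the scene. Friction and masses are not known exactly. Their poses are not given: they have to be found in the camera images.
- binder: Open ring binder, fixed. Dark cover (mm) 136 (x) x 290 (y) x 5 mm, right-hand edge at y -145; a page stack on each half, 120 mm along x, from y 12 to 138 either side, tops at z 21. Rings at x -40, 0, 40 arch to y +-15, z 37. Origin: centre of the underside. x runs along the ring line away from the robot, y to the left-hand page, z up.
- leaf (a joint): Angle of the stiff cream leaf about the ring line (binder's x axis at z 23 mm). 0: flat on the right-hand page, 3.14: flat on the left. 4 mm thick, 116 mm wide along the rings, reaches 126 mm from them, 90 g. Springy: rests about 0.3 to 0.6 rad off the page on either side; falls back short of upright, falls on from about 2.2. Under 1 N at the edge turns it; 0.4 N at mid leaf presses it flat.
- leaf_tab (a point): Middle of the outer edge of the leaf's red tab (40 mm wide along the rings, 15 mm long, 4 thick), 140 mm from the ring line, at x = -15 mm in the binder's frame. Moves with the leaf. Rubber fingertips grip this edge, so a finger pushing it should follow its arc.
- oak_sample: Light oak wood sample block, 48 (its x) x 110 (its y) x 12 mm, about 70 g, loose, lying flat on the desk left of the binder. Origin: centre of its underside, z up.
- dark_sample: Dark reddish-brown wood sample block of the same size, 48 x 110 x 12 mm, loose, also left of the binder, to be left alone. Which of the two lies nearer the robot varies. Origin: centre of its underside.
- green_tile: Dark green glazed square tile, 75 x 75 x 8 mm (up to 10 with glaze), about 120 g, loose, flat on the desk to the right of the binder. Origin: centre of its underside; x and y along its sides, z up.
- coral_tile: Coral glazed tile, 98 x 98 x 9 mm, loose, behind the binder. Bystander. Origin: centre of its underside.
- amber_pot: Paint pot with an amber label, 54 mm across, 61 mm high, loose, behind the binder. Bystander. Origin: centre of its underside.
- tape_measure: Yellow tape measure, 33 x 80 x 61 mm, loose, at the right front. Bystander. Origin: centre of its underside.
Not all that is in view belongs to the job. There is more than one size of the oak_sample; the one meant has the size given above.

How it is judged:
By the outcome, as a careful person would: the job done as asked, in the order asked, and still so for the second after the job is handed in, with the robot touching nothing.
It also fails if it takes over 61 s, if anything falls off the work surface, if the arm or the gripper's body presses on something with over 40 N, if the wrist force passes 120 N, or if a joint passes its speed limit or range.

### The arm

A 6-joint arm with a two-finger parallel gripper is mounted at the origin on a cart in front of the work surface, level with it; the furniture and walls round the work are solid. World frame = base frame: x ahead of the robot, y to its left, z up, the work surface at z = 0. Lengths are in m, angles in rad, forces in N, time in s.
With the tool pointing down it reaches from about 0.3 to 0.775 m from the base axis. Payload 14.6 kg.
Tool frame: the origin (TCP) lies at the very end of the fingers, on their centre line; the grasp point (between the pads) lies 19 mm behind it (ctrl.grasp_offset is the distance from the TCP to the grasp point, in m); z points along the fingers, y is the line along which they close (so a half turn about z gives the same grasp; the last joint's range is limited). The gripper opens to 94 mm and grips with 3 to 60 N. Pads are 16 mm wide; open, the fingers measure 119 mm over their backs; the gripper's body (75 mm by 177 mm) begins 78 mm behind the grasp point.
Start: joints at [-0.067, 0.3, 1.521, -0, 1.321, -0.067], TCP at [0.55, -0, 0.205] pointing down, gripper open.
Joint ranges: [-3.03, 3.03], [-0.79, 2.21], [0.23, 2.52], [-1.04, 4.18], [0, 3.07], [-2.55, 2.55]. Speed limits (rad/s): [2.22, 2.22, 2.57, 3.14, 3.14, 3.14].

### API

Orientations are given as [roll, pitch, yaw] about the fixed x, y, z axes, in that order (R = Rz(yaw) Ry(pitch) Rx(roll)).
In Python, from station import ctrl gives the robot as it stands.
- The arm moves only by the tool step_arm, never from a script. Its argument "plan" is a list that holds one entry, the list of rows, each a list of 6 numbers: the shift along the tool's x, y, z in units of 30 mm (1.0 is 30 mm), then the turn, a rotation vector about the tool's x, y, z in units of 6 degrees (1.0 is 6 degrees). In form: [[[dx, dy, dz, wx, wy, wz], ...]]. A call has 1 to 8 rows; each row is the pose to reach, as a shift and turn from the pose commanded when the call began, along the tool's axes at that moment; what a row does not reach only later rows make up. A row lasts 1/12 s, in which the tool goes at most 41.7 mm and 7.16 degrees, less where a joint would pass 70% of its speed; a pose out of reach is approached as far as the arm can. A call with a gripper value outside its range is refused whole. "grip" is the opening, from 0 (shut) to 1 (fully open), set as the call begins (left out, the last holds). The fingers move at their own pace and stop on an object; "squeeze" is the grip in N (left out, the last holds). Time passes only in rows, so rows that repeat a pose let the fingers close. It gives the time, the measured TCP pose, the force, the opening and the grip force at its end, in the units of the state.
- ctrl.get_obs(): the state, without advancing time (a new reading comes with each control period).
- ctrl.camera(name): name is "scene" or "side" or "wrist"; returns the picture (400x640x3 uint8, red, green, blue); there is no depth.
- ctrl.camera_model(name): a dict with "intrinsics" (3x3 intrinsics, pixels), "R" (3x3) and "t" (3): a world point X has camera coordinates R X + t; the wrist camera has in their place "tool_from_camera" (4x4, takes a point from camera to tool coordinates, whose origin is the TCP and whose axes are the flange's). Camera axes: x right, y down, z forward; pixel columns grow to the right and rows downward; lengths in m; the calibration is good to about 2 mm. A picture is of the moment at which its call begins: read the wrist's pose just before it. camera_model takes no time and is no camera call.
- ctrl.hand_in(): hands the job in; it is judged then, once.
Trained networks look in the newest picture that a camera, given by its name, has taken for a name from the list of things; names that differ only in an ending like _2 or _b are one class to them, and where a whole thing is asked for, a point or a joint stands for the part that bears it (a point fixed in the world has none). Each returns a list of dicts, best first, with "confidence" (0 to 1); they miss things now and then, are a little off and sometimes report something else, mostly with a low value. They report only what shows in the picture. A call takes as long as a camera call. They do not tell look-alikes from the thing itself.
- ctrl.masks_of(query, camera): "pixels" (400x640 bool, what is visible of it) and "at" ([column, row] in pixels, amid what is visible of it).
- ctrl.place_of(query, camera): "at" ([column, row] in pixels: a listed point, or the origin of a listed thing).
The state is a dict: "time_s": time; "qpos": joint angles; "joint_vel": joint speeds; "tau": joint torques, N m; "ee_pos": TCP position; "eef_rot": TCP orientation; "force": force on the tool from outside, world axes, zero at the start; "moment": the same for the moment, N m; "grip_width": finger opening in m; "grip_force": force on a finger pad.
Only numpy, scipy, OpenCV 4.12 (cv2) and the standard library are available. Lean on these libraries where they do the work, as an engineer would, in place of code of your own. Each camera call takes 0.05 s, during which the arm holds its last target. There are 200 camera calls.

## Working session

There is one attempt and no reset: what is moved stays moved. The work goes in short steps, Python scripts to look and compute and a tool call to move; the robot and the scene stay as the last step left them, time stands still between calls to the robot, and variables do not carry over. Pictures are saved under pics/ and viewed, at most 10 in all, crops included, and the job is handed in when it is done.

Besides the shell and the picture viewer there is one more tool, called as a command line: name --argument value ..., lists and objects as JSON in quotes. step_arm: Moves the arm, as the interface text tells. Its arguments: {"type":"object","properties":{"plan":{"type":"array","items":{"type":"array","items":{"type":"array","items":{"type":"number"}}}},"grip":{"type":"number"},"squeeze":{"type":"number"}},"required":["plan"]}

```bash
mkdir -p pics; ls; cat > h.py <<'E'
import numpy as np, cv2
from scipy.spatial.transform import Rotation as Ro
from station import ctrl
def ray(cam,px,obs=None):
    m=ctrl.camera_model(cam); K=np.array(m["intrinsics"])
    d=np.linalg.inv(K)@np.array([px[0],px[1],1.])
    if cam=="wrist":
        o=obs or ctrl.get_obs(); T=np.eye(4); T[:3,:3]=Ro.from_euler('xyz',o["eef_rot"]).as_matrix(); T[:3,3]=o["ee_pos"]
        C=T@np.array(m["tool_from_camera"]); return C[:3,3],C[:3,:3]@d
    R=np.array(m["R"]);t=np.array(m["t"]); return -R.T@t,R.T@d
def onz(cam,px,z,obs=None):
    c,d=ray(cam,px,obs); return c+d*(z-c[2])/d[2]
def tri(r1,r2):
    (c1,d1),(c2,d2)=r1,r2
    s=np.linalg.lstsq(np.c_[d1,-d2],c2-c1,rcond=None)[0]
    a,b=c1+s[0]*d1,c2+s[1]*d2; return (a+b)/2,np.linalg.norm(a-b)
def save(im,n): cv2.imwrite("pics/"+n+".png",im[:,:,::-1])
E
python3 - <<'E'
from h import *
np.set_printoptions(precision=3,suppress=True)
o=ctrl.get_obs(); print({k:np.round(v,3) for k,v in o.items()})
ims={c:ctrl.camera(c) for c in("scene","side")}
for c in ims: save(ims[c],c+"0")
for n in ["binder","leaf_tab","oak_sample","dark_sample","green_tile","coral_tile","tape_measure","amber_pot"]:
  for c in ims:
    for r in ctrl.place_of(n,c)[:3]: print(n,c,np.round(r["at"],1),round(r["confidence"],2),onz(c,r["at"],0.0))
E
```

```text
pics
{'time_s': np.float64(0.0), 'qpos': array([-0.067,  0.3  ,  1.522,  0.   ,  1.321, -0.067]), 'joint_vel': array([-0.   ,  0.001, -0.001, -0.   ,  0.002,  0.001]), 'tau': array([ -0.002, -53.181, -35.274,   0.071,   0.024,  -0.   ]), 'ee_pos': array([ 0.55 , -0.   ,  0.205]), 'eef_rot': array([-3.14 , -0.   ,  1.571]), 'force': array([ 0.338, -0.401, -1.008]), 'moment': array([ 0.008, -0.067,  0.024]), 'grip_force': np.float64(0.0), 'grip_width': np.float64(0.094)}
binder scene [284.7 246.6] 0.89 [0.534 0.103 0.   ]
binder side [283.5 188.1] 0.66 [ 0.512  0.121 -0.   ]
leaf_tab scene [320.7 220.9] 0.83 [ 0.536 -0.063  0.   ]
oak_sample scene [235.7 215.6] 0.74 [0.759 0.137 0.   ]
oak_sample scene [224.5 310. ] 0.56 [0.472 0.384 0.   ]
oak_sample side [254.2 168.3] 0.63 [0.464 0.391 0.   ]
oak_sample side [344.8 192.1] 0.48 [ 0.737 -0.017  0.   ]
oak_sample side [302.4 213.5] 0.45 [ 0.495 -0.122 -0.   ]
dark_sample scene [200.1 282.8] 0.93 [0.601 0.384 0.   ]
dark_sample side [283.3 164. ] 0.59 [0.615 0.393 0.   ]
green_tile scene [343.4 220.2] 0.73 [ 0.484 -0.123  0.   ]
green_tile scene [323.8 224.2] 0.24 [ 0.517 -0.06   0.   ]
green_tile side [302.5 213.7] 0.52 [ 0.494 -0.124  0.   ]
coral_tile scene [271.3 196.6] 0.58 [ 0.749 -0.016  0.   ]
coral_tile side [344.7 189.5] 0.45 [0.749 0.006 0.   ]
tape_measure side [336.6 281.2] 0.65 [ 0.423 -0.528  0.   ]
amber_pot scene [305.1 183.9] 0.55 [ 0.715 -0.154  0.   ]
```

```bash
python3 - <<'E'
import cv2
a=cv2.imread("pics/scene0.png")[150:380,140:420]; b=cv2.imread("pics/side0.png")[130:320,200:400]
cv2.imwrite("pics/a.png",cv2.resize(a,(730,600))); cv2.imwrite("pics/b.png",cv2.resize(b,(630,599)))
E
```

```text
(no output)
```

View pics/a.png

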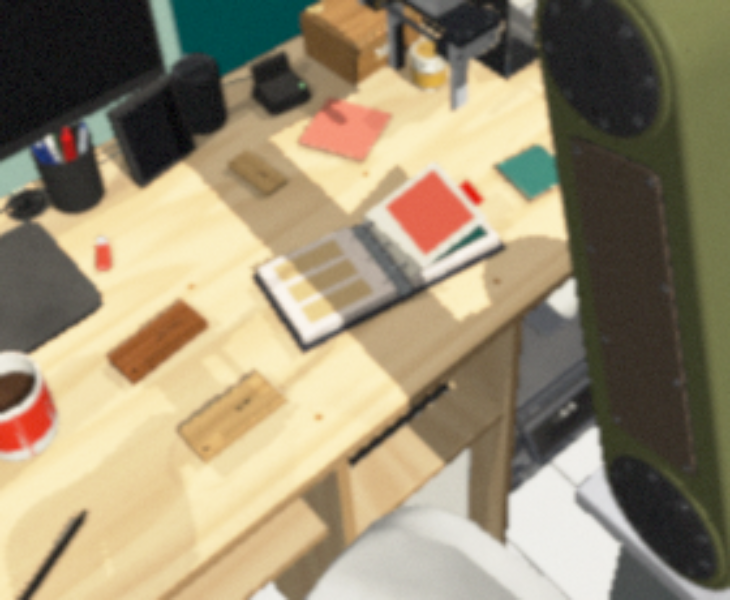

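View pics/b.png

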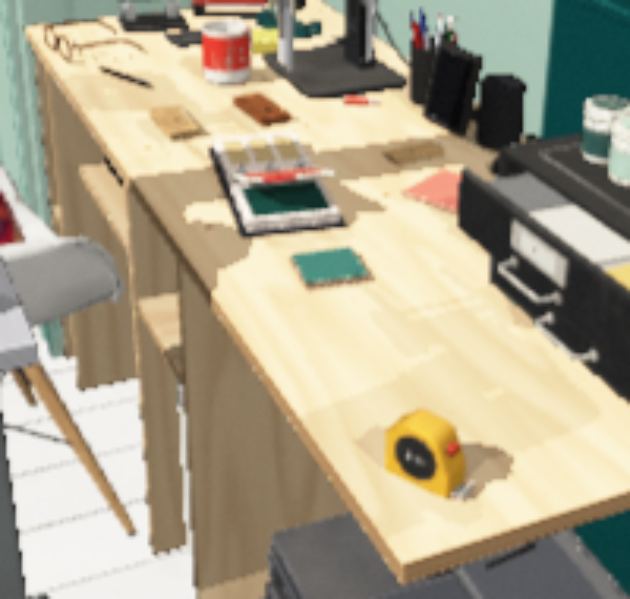

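The scene picture shows the light oak block of the right size at left front (crop 232,415) and the dark one behind it at (158,340). A smaller oak piece lies behind the binder at (257,172). The leaf with its red tab is raised on the right-hand page, and the green tile is to the right. Next is the wrist camera.

```bash
cat > w.py <<'E'
from h import *
import sys,pickle
np.set_printoptions(precision=3,suppress=True)
n=sys.argv[1]; o=ctrl.get_obs(); im=ctrl.camera("wrist"); save(im,n)
print(o["time_s"],o["ee_pos"],o["eef_rot"],ray("wrist",(320,200),o))
for q in sys.argv[2:]:
  for r in ctrl.masks_of(q,"wrist")[:2]:
    p=np.argwhere(r["pixels"]).astype(np.float32)[:,::-1]
    if len(p)<50: continue
    W=np.array([onz("wrist",x,0.0,o)[:2] for x in cv2.boxPoints(cv2.minAreaRect(p))])
    print(q,round(r["confidence"],2),len(p),p.min(0),p.max(0),"at",r["at"],onz("wrist",r["at"],0,o)); print(W.tolist() and np.round(W,3).tolist())
E
python3 w.py w0 binder leaf_tab green_tile leaf
```

```text
0.9 [0.55  0.    0.205] [ 3.142 -0.     1.571] (array([0.55 , 0.081, 0.384]), array([ 0.01 , -0.258, -0.966]))
binder 0.86 25688 [212.   0.] [366. 216.] at [285.1, 102.5] [0.513 0.095 0.   ]
[[0.415, -0.03], [0.468, 0.214], [0.603, 0.198], [0.577, -0.052]]
leaf_tab 0.63 12520 [213.  84.] [338. 213.] at [274.1, 150.1] [0.499 0.041 0.   ]
[[0.415, -0.026], [0.452, 0.117], [0.577, 0.097], [0.553, -0.051]]
green_tile 0.65 3030 [244. 255.] [305. 313.] at [275.1, 283.9] [ 0.493 -0.139  0.   ]
[[0.446, -0.175], [0.46, -0.095], [0.536, -0.105], [0.526, -0.187]]
leaf 0.93 12765 [212.  83.] [339. 214.] at [273.0, 150.5] [0.497 0.04  0.   ]
[[0.414, -0.027], [0.451, 0.117], [0.577, 0.098], [0.554, -0.051]]
leaf 0.4 25693 [212.   0.] [366. 216.] at [286.0, 102.0] [0.515 0.096 0.   ]
[[0.415, -0.03], [0.467, 0.213], [0.603, 0.198], [0.578, -0.052]]
```

View pics/w0.png

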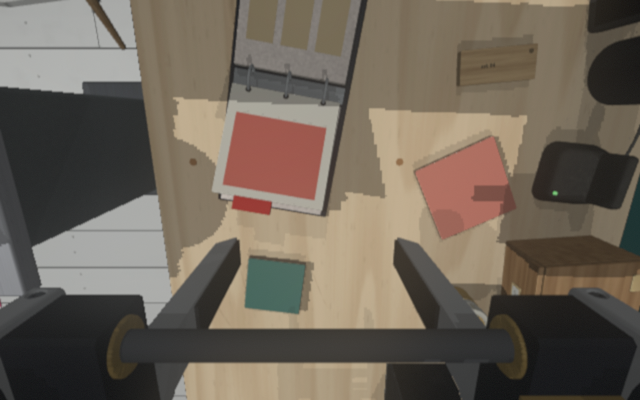

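The wrist view shows the binder yawed about -10°, rings at (248,75), (287,83) and (325,90), the tab at (252,205), the tile at (275,284), and the coral tile and small oak at right. I'm moving up and left for a second view.

step_arm --plan '[[[7, 0, -4, 0, 0, 0], [7, 0, -4, 0, 0, 0], [7, 0, -4, 0, 0, 0], [7, 0, -4, 0, 0, 0], [7, 0, -4, 0, 0, 0], [7, 0, -4, 0, 0, 0], [7, 0, -4, 0, 0, 0]]]' --grip 0.3

```text
time_s: 1.73
ee_pos: [0.5499, 0.2146, 0.3287]
eef_rot: [3.137, -0.002, 1.575]
force: [-0.6, -0.4, 0.6]
grip_width: 0.0503
grip_force: 0.0
```

```bash
python3 w.py w1 binder leaf oak_sample dark_sample green_tile
```

```text
1.7333 [0.55  0.215 0.329] [ 3.137 -0.002  1.575] (array([0.549, 0.296, 0.508]), array([ 0.015, -0.256, -0.967]))
binder 0.6 12441 [255. 136.] [354. 319.] at [299.5, 213.2] [0.523 0.138 0.   ]
[[0.411, -0.051], [0.477, 0.266], [0.611, 0.245], [0.568, -0.082]]
leaf 0.86 4162 [260. 233.] [330. 318.] at [296.8, 276.4] [0.516 0.021 0.   ]
[[0.428, -0.055], [0.456, 0.104], [0.575, 0.086], [0.556, -0.076]]
oak_sample 0.72 2951 [235.  14.] [274.  99.] at [252.9, 53.9] [0.457 0.382 0.   ]
[[0.433, 0.433], [0.486, 0.436], [0.488, 0.321], [0.432, 0.318]]
oak_sample 0.64 1146 [409. 204.] [460. 229.] at [436.9, 214.7] [0.753 0.137 0.   ]
[[0.702, 0.151], [0.788, 0.158], [0.797, 0.118], [0.709, 0.11]]
dark_sample 0.6 2856 [334.  10.] [371.  96.] at [354.1, 53.1] [0.605 0.384 0.   ]
[[0.574, 0.437], [0.623, 0.44], [0.636, 0.327], [0.584, 0.324]]
green_tile 0.66 298 [264. 363.] [303. 372.] at [284.4, 367.0] [ 0.49  -0.174  0.   ]
[[0.451, -0.165], [0.526, -0.165], [0.526, -0.186], [0.45, -0.186]]
```

View pics/w1.png

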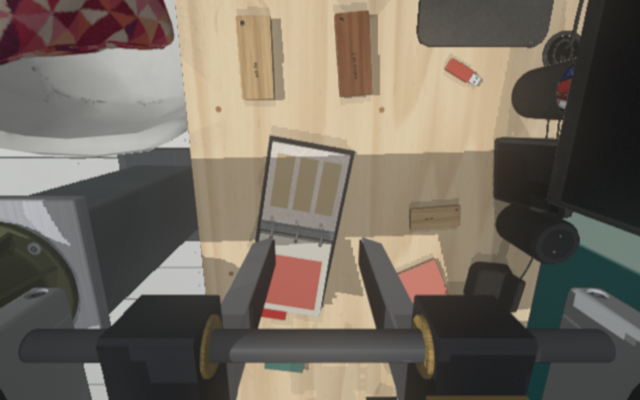

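```bash
python3 - <<'E'
import cv2,numpy as np
a=cv2.imread("pics/w0.png")[0:225,200:370]; b=cv2.imread("pics/w1.png")[125:325,250:365]
a=cv2.resize(a,(442,585)); b=cv2.resize(b,(345,600))
c=np.zeros((600,800,3),np.uint8); c[:585,:442]=a; c[:,450:795]=b
cv2.imwrite("pics/c.png",c)
E
```

```text
(no output)
```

View pics/c.png

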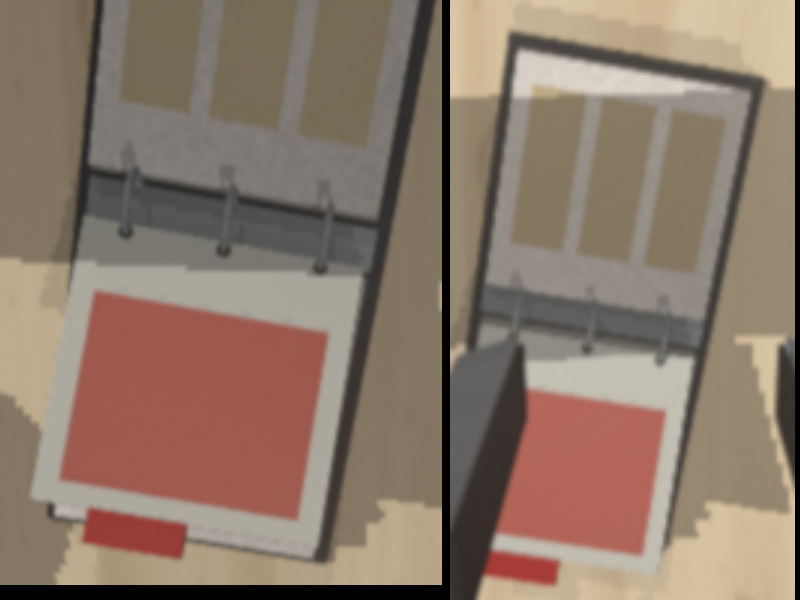

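```bash
cat > fit.py <<'E'
from h import *
from scipy.optimize import least_squares
np.set_printoptions(precision=4,suppress=True)
O={"w0":dict(ee_pos=[.55,0,.205],eef_rot=[3.1416,0,1.5708]),"w1":dict(ee_pos=[.5499,.2146,.3287],eef_rot=[3.137,-.002,1.575])}
def local(r,x,th,dz=0): return np.array([x, -r*np.cos(th)-dz*np.sin(th), .023+r*np.sin(th)])
P=[("w0",(324.6,215.8),lambda th:[.068,-.145,.004]),("w0",(219.2,198.8),lambda th:[-.068,-.145,.004]),
("w1",(270.3,136.3),lambda th:[-.068,.145,.004]),("w1",(354.3,151.7),lambda th:[.068,.145,.004]),
("w0",(212.3,191.9),lambda th:local(.126,-.058,th)),("w0",(270.4,214.6),lambda th:local(.140,.005,th)),("w0",(231.5,208.8),lambda th:local(.140,-.035,th)),
("w1",(285,320),lambda th:local(.140,.005,th)),("w1",(320,315.5),lambda th:local(.126,.058,th))]
def res(v):
    x,y,yaw,th=v; out=[]
    for w,px,f in P:
        l=np.array(f(th)); W=np.array([x,y,0])+Ro.from_euler('z',yaw).apply(l)
        out+=list((onz("wrist",px,W[2],O[w])-W)[:2])
    return np.array(out)*1e3
s=least_squares(res,[.52,.1,-.17,.4]); print(s.x); print(res(s.x).reshape(-1,2))
x,y,yaw,th=s.x
w=lambda l: np.array([x,y,0])+Ro.from_euler('z',yaw).apply(l)
print("tab",w(local(.14,-.015,th)),"L page mid",w([0,.075,.021]),"R edge mid",w([0,-.145,0]))
E
python3 fit.py
```

```text
[ 0.5196  0.1121 -0.1744  0.3295]
[[-1.6549  2.0872]
 [ 1.8131  0.5522]
 [ 1.1877 -2.3335]
 [-1.531  -1.9634]
 [-0.01   -0.0049]
 [ 0.1149  0.7608]
 [-0.5591  0.1228]
 [-0.4767 -0.2978]
 [ 1.1159  1.0765]]
tab [ 0.4818 -0.0158  0.0683] L page mid [0.5326 0.1859 0.021 ] R edge mid [ 0.4944 -0.0307  0.    ]
```

```bash
cat > p.py <<'E'
from h import *
np.set_printoptions(precision=2,suppress=True,linewidth=150)
B=np.array([.5196,.1121,0]); YAW=-.1744
def w(l): return B+Ro.from_euler('z',YAW).apply(l)
def orient(tilt,yaw=YAW): # tool y along binder x, tilt about binder x
    return Ro.from_euler('z',yaw)*Ro.from_euler('x',tilt)*Ro.from_euler('z',np.pi/2)*Ro.from_euler('x',np.pi)
def rows(targets,o=None):
    o=o or ctrl.get_obs(); R0=Ro.from_euler('xyz',o["eef_rot"]); p0=np.array(o["ee_pos"])
    for p,R in targets:
        print(np.r_[R0.inv().apply(np.array(p)-p0)/.03,np.degrees((R0.inv()*R).as_rotvec())/6].round(2).tolist())
E
python3 - <<'E'
from p import *
R=orient(np.pi/4)
rows([(w([-.015,-.22,.20]),R),(w([-.015,-.20,.116]),R)])
E
```

```text
[-10.36, -2.76, 4.17, -0.66, 7.49, 1.56]
[-9.71, -2.64, 6.97, -0.66, 7.49, 1.56]
```

step_arm --plan '[[[-10.36, -2.76, 4.17, -0.66, 7.49, 1.56], [-10.36, -2.76, 4.17, -0.66, 7.49, 1.56], [-10.36, -2.76, 4.17, -0.66, 7.49, 1.56], [-10.36, -2.76, 4.17, -0.66, 7.49, 1.56], [-10.36, -2.76, 4.17, -0.66, 7.49, 1.56], [-10.36, -2.76, 4.17, -0.66, 7.49, 1.56], [-10.36, -2.76, 4.17, -0.66, 7.49, 1.56], [-10.36, -2.76, 4.17, -0.66, 7.49, 1.56]]]' --grip 0

```text
time_s: 2.7
ee_pos: [0.4692, -0.0881, 0.2047]
eef_rot: [-3.14, -0.793, 1.391]
force: [1.0, 0.7, -0.4]
grip_width: 0.0004
grip_force: 0.0
```

```bash
cat > q.py <<'E'
from p import *
o=ctrl.get_obs(); print(np.round(o["qpos"],2))
l=Ro.from_euler('z',-YAW).apply(np.array(o["ee_pos"])-B); print("local tip",l.round(4), "rot err deg",np.degrees((Ro.from_euler('xyz',o["eef_rot"]).inv()*orient(np.pi/4)).as_rotvec()))
E
python3 q.py; python3 - <<'E'
from p import *
R=orient(np.pi/4)
rows([(w([-.015,-.20,.116]),R),(w([-.015,-.128,.044]),R)])
E
```

```text
[-0.64  0.31  1.71  0.69  1.55 -0.63]
local tip [-0.01 -0.21  0.2 ] rot err deg [ 0.13 -0.44 -0.21]
[-1.97, -0.0, 2.22, 0.02, -0.07, -0.03]
[-1.99, -0.01, 5.61, 0.02, -0.07, -0.03]
```

step_arm --plan '[[[-2, 0, 1, 0, 0, 0], [-2, 0, 2.2, 0, 0, 0], [-2, 0, 3.2, 0, 0, 0], [-2, 0, 4, 0, 0, 0], [-2, 0, 4.8, 0, 0, 0], [-2, 0, 5.6, 0, 0, 0], [-2, 0, 5.6, 0, 0, 0], [-2, 0, 5.6, 0, 0, 0]]]'

```text
time_s: 3.37
ee_pos: [0.4841, -0.0099, 0.0452]
eef_rot: [-3.141, -0.787, 1.398]
force: [0.1, 0.2, 1.2]
grip_width: 0.0005
grip_force: 0.0
```

```bash
python3 q.py; python3 - <<'E'
from p import *
o=ctrl.get_obs(); save(ctrl.camera("side"),"s1")
im=cv2.imread("pics/s1.png")[130:280,200:400]; cv2.imwrite("pics/s1c.png",cv2.resize(im,(800,600)))
R=orient(np.pi/4)
ths=np.linspace(.165,2.35,17)[1:]
rows([(w([-.015,-.13*np.cos(t),.023+.13*np.sin(t)]),R) for t in ths])
E
```

```text
[-0.49  0.52  1.86  0.81  1.2  -0.79]
local tip [-0.01 -0.13  0.05] rot err deg [-0.08 -0.08  0.05]
[0.43, -0.06, -0.31, 0.0, -0.01, 0.02]
[0.98, -0.06, -0.54, 0.0, -0.01, 0.02]
[1.54, -0.06, -0.71, 0.0, -0.01, 0.02]
[2.13, -0.06, -0.79, 0.0, -0.01, 0.02]
[2.72, -0.06, -0.79, 0.0, -0.01, 0.02]
[3.31, -0.06, -0.72, 0.0, -0.01, 0.02]
[3.88, -0.06, -0.56, 0.0, -0.01, 0.02]
[4.42, -0.06, -0.33, 0.0, -0.01, 0.02]
[4.93, -0.05, -0.02, 0.0, -0.01, 0.02]
[5.39, -0.05, 0.35, 0.0, -0.01, 0.02]
[5.79, -0.05, 0.78, 0.0, -0.01, 0.02]
[6.14, -0.05, 1.26, 0.0, -0.01, 0.02]
[6.41, -0.05, 1.78, 0.0, -0.01, 0.02]
[6.61, -0.05, 2.34, 0.0, -0.01, 0.02]
[6.74, -0.05, 2.92, 0.0, -0.01, 0.02]
[6.78, -0.05, 3.51, 0.0, -0.01, 0.02]
```

View pics/s1c.png

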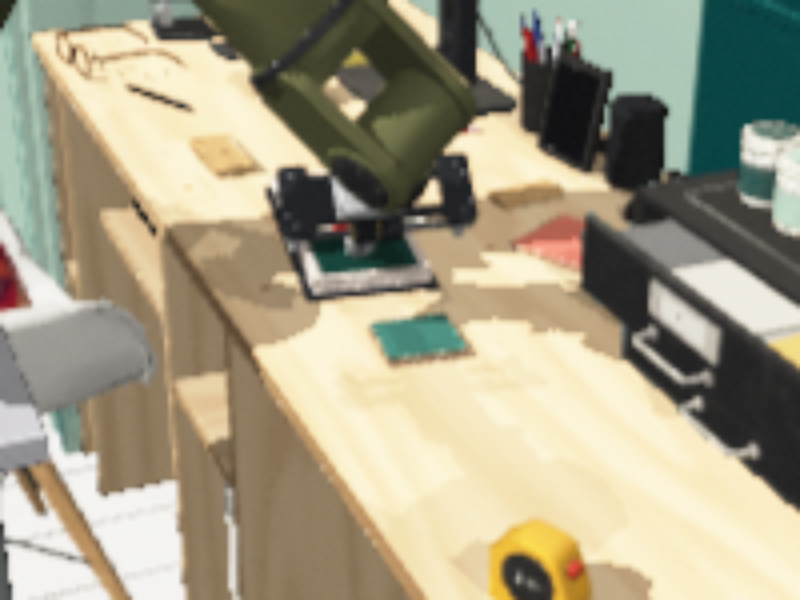

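The finger is at the tab on the right-hand page, around (360,240), and the tile at (420,338) hasn't moved. Now the arc.

step_arm --plan '[[[0.4, 0, -0.3, 0, 0, 0], [1, 0, -0.55, 0, 0, 0], [1.55, 0, -0.7, 0, 0, 0], [2.15, 0, -0.8, 0, 0, 0], [2.7, 0, -0.8, 0, 0, 0], [3.3, 0, -0.7, 0, 0, 0], [3.9, 0, -0.55, 0, 0, 0], [4.4, 0, -0.35, 0, 0, 0]]]'

```text
time_s: 4.08
ee_pos: [0.5001, 0.0741, 0.1486]
eef_rot: [3.135, -0.786, 1.401]
force: [0.8, 0.3, 0.3]
grip_width: 0.0004
grip_force: 0.0
```

```bash
python3 q.py; python3 - <<'E'
from p import *
save(ctrl.camera("wrist"),"w2"); save(ctrl.camera("side"),"s2"); save(ctrl.camera("scene"),"c2")
a=cv2.imread("pics/s2.png")[140:240,230:380];b=cv2.imread("pics/w2.png");d=cv2.imread("pics/c2.png")[180:300,220:400]
im=np.zeros((520,800,3),np.uint8); im[:250,:400]=cv2.resize(b,(400,250)); im[:267,400:]=cv2.resize(a,(400,267)); im[250:517,:400]=cv2.resize(d,(400,267))
cv2.imwrite("pics/m2.png",im)
R=orient(np.pi/4)
ths=np.linspace(.165,2.35,17)[9:]
rows([(w([-.015,-.13*np.cos(t),.023+.13*np.sin(t)]),R) for t in ths])
E
```

```text
[-0.32  0.31  1.85  0.83  1.25 -0.53]
local tip [-0.01 -0.04  0.15] rot err deg [ 0.18 -0.03  0.17]
[0.51, -0.06, 0.34, 0.01, -0.0, 0.04]
[0.97, -0.06, 0.71, 0.01, -0.0, 0.04]
[1.37, -0.06, 1.14, 0.01, -0.0, 0.04]
[1.72, -0.06, 1.62, 0.01, -0.0, 0.04]
[1.99, -0.06, 2.15, 0.01, -0.0, 0.04]
[2.19, -0.06, 2.7, 0.01, -0.0, 0.04]
[2.32, -0.06, 3.28, 0.01, -0.0, 0.04]
[2.36, -0.06, 3.87, 0.01, -0.0, 0.04]
```

View pics/m2.png

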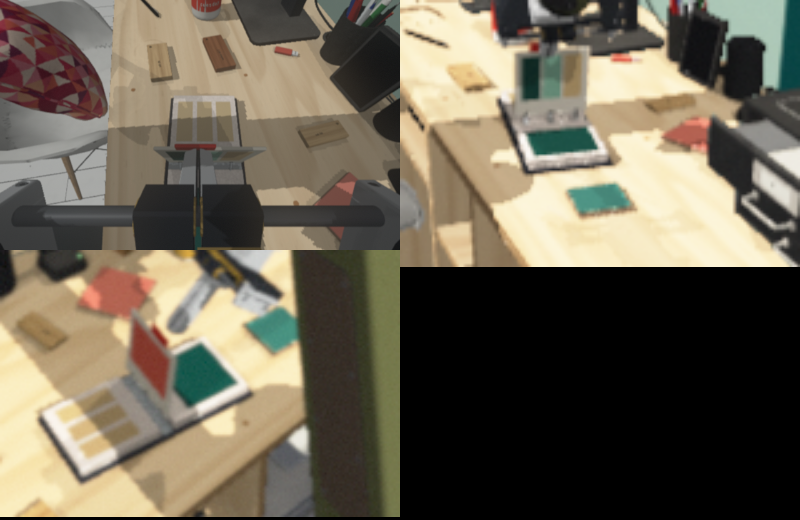

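All three views show the leaf near upright with the finger behind the tab. I'll continue the arc.

step_arm --plan '[[[0.5, 0, 0.35, 0, 0, 0], [0.95, 0, 0.7, 0, 0, 0], [1.35, 0, 1.15, 0, 0, 0], [1.7, 0, 1.6, 0, 0, 0], [2, 0, 2.15, 0, 0, 0], [2.2, 0, 2.7, 0, 0, 0], [2.3, 0, 3.3, 0, 0, 0], [2.35, 0, 3.9, 0, 0, 0]]]'

```text
time_s: 4.9
ee_pos: [0.5228, 0.2047, 0.1134]
eef_rot: [3.138, -0.786, 1.399]
force: [0.7, -0.8, 0.1]
grip_width: 0.0006
grip_force: 0.0
```

```bash
python3 q.py; python3 - <<'E'
from p import *
R=orient(np.pi/4)
rows([(w([-.015,-.13*np.cos(t),.023+.13*np.sin(t)]),R) for t in [2.4,2.5]]+[(w([-.015,-.03,.23]),R)]+[((.51,.19,.33),orient(0))])
E
```

```text
[-0.04  0.39  1.85  0.95  1.03 -0.44]
local tip [-0.01  0.09  0.11] rot err deg [ 0.08 -0.04  0.11]
[0.04, -0.07, 0.16, 0.01, -0.01, 0.02]
[-0.0, -0.07, 0.59, 0.01, -0.01, 0.02]
[-0.12, -0.06, -5.62, 0.01, -0.01, 0.02]
[4.72, -0.32, -5.5, 0.02, -7.51, 0.01]
```

step_arm --plan '[[[0, 0, 0.3, 0, 0, 0], [0, 0, -1, 0, 0, 0], [0, 0, -2.2, 0, 0, 0], [0, 0, -3.4, 0, 0, 0], [0, 0, -4.5, 0, 0, 0], [0, 0, -5, 0, 0, 0]]]'

```text
time_s: 5.4
ee_pos: [0.5042, 0.0972, 0.2224]
eef_rot: [3.135, -0.785, 1.4]
force: [-0.5, 1.0, 0.5]
grip_width: 0.0004
grip_force: 0.0
```

```bash
python3 - <<'E'
from p import *
rows([((.47,.33,.27),orient(0,0))])
E
```

```text
[6.39, -2.47, 4.13, 0.7, -7.48, -1.57]
```

step_arm --plan '[[[6.4, -2.45, 4.1, 0.7, -7.5, -1.57], [6.4, -2.45, 4.1, 0.7, -7.5, -1.57], [6.4, -2.45, 4.1, 0.7, -7.5, -1.57], [6.4, -2.45, 4.1, 0.7, -7.5, -1.57], [6.4, -2.45, 4.1, 0.7, -7.5, -1.57], [6.4, -2.45, 4.1, 0.7, -7.5, -1.57], [6.4, -2.45, 4.1, 0.7, -7.5, -1.57], [6.4, -2.45, 4.1, 0.7, -7.5, -1.57]]]' --grip 0.8

```text
time_s: 6.07
ee_pos: [0.4691, 0.3354, 0.2685]
eef_rot: [-3.138, 0.007, 1.579]
force: [-0.8, -0.1, -1.1]
grip_width: 0.0504
grip_force: 0.0
```

step_arm --plan '[[[0, 0, 0, 0, 0, 0], [0, 0, 0, 0, 0, 0]]]'

```text
time_s: 6.23
ee_pos: [0.4702, 0.3314, 0.268]
eef_rot: [-3.137, 0.0, 1.571]
force: [0.6, -0.1, -0.7]
grip_width: 0.0638
grip_force: 0.0
```

```bash
python3 w.py w3 leaf oak_sample dark_sample
```

```text
6.2333 [0.47  0.331 0.268] [-3.137  0.     1.571] (array([0.471, 0.413, 0.447]), array([ 0.006, -0.258, -0.966]))
leaf 0.75 3615 [313. 246.] [412. 319.] at [351.1, 285.3] [0.523 0.155 0.   ]
[[0.462, 0.114], [0.488, 0.231], [0.618, 0.198], [0.601, 0.076]]
oak_sample 0.89 419 [466. 285.] [521. 297.] at [499.7, 287.4] [0.757 0.152 0.   ]
[[0.705, 0.142], [0.704, 0.162], [0.791, 0.155], [0.794, 0.134]]
oak_sample 0.61 2918 [293. 101.] [329. 184.] at [312.3, 142.6] [0.463 0.376 0.   ]
[[0.437, 0.431], [0.485, 0.431], [0.487, 0.317], [0.435, 0.317]]
dark_sample 0.61 3203 [396.  95.] [435. 181.] at [417.7, 138.7] [0.608 0.381 0.   ]
[[0.574, 0.438], [0.626, 0.438], [0.638, 0.322], [0.582, 0.322]]
```

View pics/w3.png

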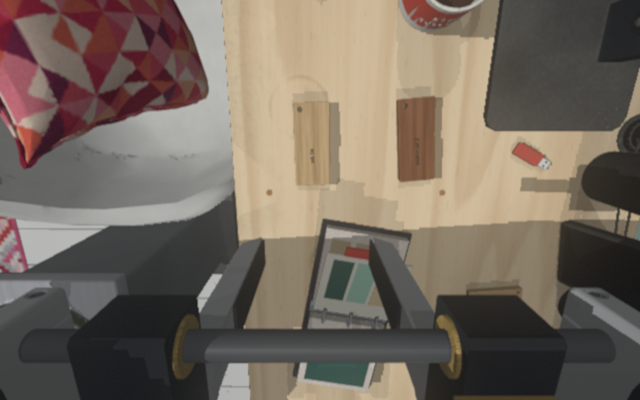

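The leaf is over to the left with its tab at (357,252), standing slightly off the page. The oak is at (314,143), and the dark block is untouched at (417,139). Next I measure the oak's height, yaw and centre.

```bash
cat > oak.py <<'E'
from p import *
np.set_printoptions(precision=4,suppress=True)
def meas(name,z,near,cam="wrist"):
    o=ctrl.get_obs(); ctrl.camera(cam)
    best=None
    for r in ctrl.masks_of(name,cam):
        p=np.argwhere(r["pixels"])[:,::-1]
        if len(p)<100: continue
        W=np.array([onz(cam,x,z,o)[:2] for x in p])
        if np.linalg.norm(W.mean(0)-near)<.06:
            (c,s,a)=cv2.minAreaRect((W*1000).astype(np.float32)); return np.array(c)/1000,s,a,p.mean(0),o
E
python3 - <<'E'
from oak import *
c,s,a,px,o=meas("oak_sample",.012,[.46,.378]); print(c,s,a)
O1=dict(ee_pos=[.5499,.2146,.3287],eef_rot=[3.137,-.002,1.575])
print(tri(ray("wrist",px,o),ray("wrist",(252.9+1.2,56),O1)))
R=np.array(ctrl.camera_model("scene")["R"])
ctrl.camera("scene")
for r in ctrl.masks_of("oak_sample","scene")[:2]:
    p=np.argwhere(r["pixels"])[:,::-1].mean(0); print(p,tri(ray("wrist",px,o),ray("scene",p)))
E
```

```text
[0.4614 0.3749] (48.794471740722656, 110.24921417236328) 0.5950220227241516
(array([0.4614, 0.3771, 0.0131]), np.float64(0.000486051127367244))
[227.1382 309.9268] (array([0.4619, 0.3784, 0.0081]), np.float64(0.0032985148378390262))
[265.4891 250.8004] (array([0.4329, 0.3313, 0.2297]), np.float64(0.14327551340269687))
```

```bash
python3 - <<'E'
from p import *
R=orient(0,0.0)
rows([((.461,.3755,.10),R),((.461,.3755,.004),R)])
E
```

```text
[1.44, -0.28, 5.62, -0.03, 0.0, 0.02]
[1.44, -0.26, 8.82, -0.03, 0.0, 0.02]
```

step_arm --plan '[[[1.45, -0.3, 2, 0, 0, 0], [1.45, -0.3, 3.3, 0, 0, 0], [1.45, -0.3, 4.6, 0, 0, 0], [1.45, -0.3, 5.8, 0, 0, 0], [1.45, -0.3, 6.8, 0, 0, 0], [1.45, -0.3, 7.8, 0, 0, 0], [1.45, -0.3, 8.4, 0, 0, 0], [1.45, -0.3, 8.4, 0, 0, 0]]]' --grip 0.8

```text
time_s: 7.3
ee_pos: [0.4577, 0.3746, 0.0121]
eef_rot: [-3.132, 0.005, 1.573]
force: [-0.7, 0.2, 0.6]
grip_width: 0.0754
grip_force: 0.0
```

```bash
python3 - <<'E'
from p import *
R=orient(0,0.0)
rows([((.461,.3755,.004),R)])
E
```

```text
[0.03, 0.11, 0.27, -0.09, 0.05, 0.02]
```

step_arm --plan '[[[0, 0, 0.3, 0, 0, 0], [0, 0, 0.3, 0, 0, 0], [0, 0, 0.3, 0, 0, 0]]]'

```text
time_s: 7.55
ee_pos: [0.4603, 0.3765, 0.0088]
eef_rot: [-3.14, -0.0, 1.573]
force: [-0.2, -0.3, 0.0]
grip_width: 0.0753
grip_force: 0.0
```

step_arm --plan '[[[0, 0, 0.15, 0, 0, 0], [0, 0, 0.15, 0, 0, 0], [0, 0, 0.15, 0, 0, 0], [0, 0, 0.15, 0, 0, 0], [0, 0, 0.15, 0, 0, 0], [0, 0, 0.15, 0, 0, 0], [0, 0, 0.15, 0, 0, 0], [0, 0, 0.15, 0, 0, 0]]]' --grip 0 --squeeze 15

```text
time_s: 8.22
ee_pos: [0.4598, 0.3763, 0.0034]
eef_rot: [-3.139, 0.0, 1.573]
force: [-0.6, -0.0, 4.9]
grip_width: 0.048
grip_force: 15.0
```

step_arm --plan '[[[0, 0, -0.5, 0, 0, 0], [0, 0, -1.5, 0, 0, 0], [0, 0, -2.5, 0, 0, 0], [0, 0, -3.5, 0, 0, 0], [0, 0, -4.5, 0, 0, 0], [0, 0, -4.5, 0, 0, 0]]]'

```text
time_s: 8.72
ee_pos: [0.4618, 0.3775, 0.144]
eef_rot: [3.138, -0.004, 1.573]
force: [0.3, 0.6, -1.2]
grip_width: 0.0475
grip_force: 15.0
```

```bash
python3 - <<'E'
from p import *
ctrl.camera("wrist")
print(ctrl.get_obs()["qpos"].round(2))
for r in ctrl.masks_of("oak_sample","wrist"): print(r["at"],r["confidence"],r["pixels"].sum())
for s in (1,-1):
  R=orient(0,YAW+s*np.pi/2)
  rows([(w([0,.068,.16]),R),(w([0,.068,.029]),R)])
E
```

```text
[0.62 0.46 1.46 0.   1.22 0.62]
[534.0, 381.8] 0.91 625
[315.2, 246.9] 0.8 13320
[-6.58, 2.35, -0.72, -0.02, -0.02, -13.31]
[-6.58, 2.36, 3.64, -0.02, -0.02, -13.31]
[-6.58, 2.35, -0.72, -0.02, 0.02, 16.69]
[-6.58, 2.36, 3.64, -0.02, 0.02, 16.69]
```

The oak is gripped at 48 mm. I'll carry it over the leaf with an 80° turn, so its long side runs along the rings and clears them.

step_arm --plan '[[[-0.5, 0.2, -0.5, 0, 0, -1], [-1.2, 0.4, -0.8, 0, 0, -2.1], [-2.1, 0.8, -0.9, 0, 0, -3.2], [-3, 1.1, -0.9, 0, 0, -4.3], [-3.9, 1.4, -0.9, 0, 0, -5.4], [-4.8, 1.7, -0.9, 0, 0, -6.5], [-5.6, 2, -0.9, 0, 0, -7.6], [-6.2, 2.2, -0.9, 0, 0, -8.7]]]'

```text
time_s: 9.48
ee_pos: [0.5266, 0.1883, 0.1631]
eef_rot: [-3.136, -0.004, 2.489]
force: [0.2, -0.2, -1.2]
grip_width: 0.0478
grip_force: 15.0
```

```bash
python3 - <<'E'
from p import *
R=orient(0,YAW+np.pi/2)
rows([(w([0,.068,.16]),R)])
E
```

```text
[-0.31, -0.15, 0.1, -0.04, -0.05, -4.57]
```

step_arm --plan '[[[-0.3, -0.15, 0, 0, 0, -1.1], [-0.3, -0.15, 0, 0, 0, -2.2], [-0.3, -0.15, 0, 0, 0, -3.3], [-0.3, -0.15, 0, 0, 0, -4.4], [-0.3, -0.15, 0, 0, 0, -4.6], [-0.3, -0.15, 0, 0, 0, -4.6], [-0.3, -0.15, 0, 0, 0, -4.6]]]'

```text
time_s: 10.07
ee_pos: [0.5307, 0.1813, 0.164]
eef_rot: [-3.14, -0.005, 2.963]
force: [0.3, 0.2, -0.2]
grip_width: 0.0476
grip_force: 15.0
```

```bash
python3 - <<'E'
from p import *
R=orient(0,YAW+np.pi/2)
save(ctrl.camera("scene"),"c4");save(ctrl.camera("side"),"s4");save(ctrl.camera("wrist"),"w4")
rows([(w([0,.068,.16]),R),(w([0,.068,.0285]),R)])
a=cv2.imread("pics/c4.png")[180:300,200:380];b=cv2.imread("pics/s4.png")[140:240,230:380];d=cv2.imread("pics/w4.png")
im=np.zeros((560,800,3),np.uint8); im[:267,:400]=cv2.resize(a,(400,267));im[:267,400:]=cv2.resize(b,(400,267)); im[280:530,:400]=cv2.resize(d,(400,250)); cv2.imwrite("pics/m4.png",im)
E
```

```text
[-0.03, -0.07, 0.15, -0.02, -0.03, -0.03]
[-0.05, -0.07, 4.54, -0.02, -0.03, -0.03]
```

View pics/m4.png

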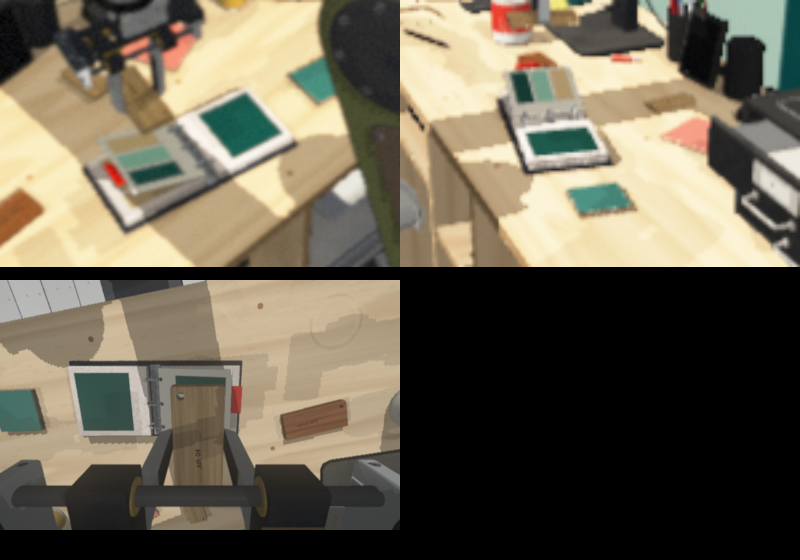

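The leaf is raised about 0.5 rad on the left with the oak held over it, and the fingers clear the rings. Lowering now.

step_arm --plan '[[[0, 0, 1, 0, 0, 0], [0, 0, 1.8, 0, 0, 0], [0, 0, 2.5, 0, 0, 0], [0, 0, 3.1, 0, 0, 0], [0, 0, 3.6, 0, 0, 0], [0, 0, 4, 0, 0, 0], [0, 0, 4.2, 0, 0, 0], [0, 0, 4.2, 0, 0, 0]]]'

```text
time_s: 10.88
ee_pos: [0.5301, 0.1811, 0.0378]
eef_rot: [-3.139, -0.005, 2.966]
force: [0.0, -0.7, -1.0]
grip_width: 0.0476
grip_force: 15.0
```

```bash
python3 - <<'E'
from p import *
R=orient(0,YAW+np.pi/2)
rows([(w([0,.068,.0285]),R)])
E
```

```text
[-0.06, -0.06, 0.31, -0.02, -0.05, -0.02]
```

step_arm --plan '[[[0, 0, 0.15, 0, 0, 0], [0, 0, 0.25, 0, 0, 0], [0, 0, 0.3, 0, 0, 0], [0, 0, 0.3, 0, 0, 0], [0, 0, 0.3, 0, 0, 0]]]'

```text
time_s: 11.3
ee_pos: [0.5307, 0.1813, 0.0302]
eef_rot: [-3.14, -0.003, 2.966]
force: [-0.4, 0.7, -1.1]
grip_width: 0.0477
grip_force: 15.0
```

step_arm --plan '[[[0, 0, 0.08, 0, 0, 0], [0, 0, 0.08, 0, 0, 0], [0, 0, 0.08, 0, 0, 0]]]'

```text
time_s: 11.55
ee_pos: [0.531, 0.1814, 0.0281]
eef_rot: [-3.141, -0.002, 2.966]
force: [0.0, 0.0, 5.6]
grip_width: 0.0477
grip_force: 15.0
```

Contact. I'll release a little, then lift.

step_arm --plan '[[[0, 0, 0, 0, 0, 0], [0, 0, 0, 0, 0, 0], [0, 0, 0, 0, 0, 0], [0, 0, 0, 0, 0, 0]]]' --grip 0.62

```text
time_s: 11.88
ee_pos: [0.5305, 0.1812, 0.0274]
eef_rot: [-3.14, -0.003, 2.966]
force: [-0.1, 1.3, 0.6]
grip_width: 0.0584
grip_force: 0.0
```

step_arm --plan '[[[0, 0, -0.4, 0, 0, 0], [0, 0, -1, 0, 0, 0], [0, 0, -2, 0, 0, 0], [0, 0, -3.2, 0, 0, 0], [0, 0, -4.5, 0, 0, 0], [0, 0, -5.5, 0, 0, 0]]]'

```text
time_s: 12.38
ee_pos: [0.5312, 0.1814, 0.1966]
eef_rot: [-3.141, -0.001, 2.966]
force: [0.4, -0.0, 0.0]
grip_width: 0.0582
grip_force: 0.0
```

```bash
python3 - <<'E'
from p import *
# observe pose: above tile/binder, tool vertical yaw as at start
rows([((.50,-.06,.26),orient(0)),((.50,-.06,.26),orient(0,YAW+.7))])
E
```

```text
[-0.38, -8.11, -2.11, -0.01, -0.0, 14.99]
[-0.38, -8.11, -2.11, -0.01, -0.01, 8.3]
```

step_arm --plan '[[[-0.4, -1.3, -2.1, 0, 0, 1.1], [-0.4, -2.5, -2.1, 0, 0, 2.2], [-0.4, -3.7, -2.1, 0, 0, 3.3], [-0.4, -4.9, -2.1, 0, 0, 4.4], [-0.4, -6, -2.1, 0, 0, 5.5], [-0.4, -7, -2.1, 0, 0, 6.6], [-0.4, -8.1, -2.1, 0, 0, 7.7], [-0.4, -8.1, -2.1, 0, 0, 8.8]]]'

```text
time_s: 13.05
ee_pos: [0.4997, -0.0641, 0.2569]
eef_rot: [-3.138, 0.0, 2.035]
force: [-0.1, 1.1, -0.5]
grip_width: 0.0581
grip_force: 0.0
```

```bash
python3 - <<'E'
from p import *
rows([((.50,-.06,.26),orient(0))])
E
```

```text
[0.12, 0.07, -0.1, -0.03, 0.01, 6.1]
```

step_arm --plan '[[[0, 0, 0, 0, 0, 1.1], [0, 0, 0, 0, 0, 2.2], [0, 0, 0, 0, 0, 3.3], [0, 0, 0, 0, 0, 4.4], [0, 0, 0, 0, 0, 5.5], [0, 0, 0, 0, 0, 6.1], [0, 0, 0, 0, 0, 6.1], [0, 0, 0, 0, 0, 6.1]]]'

```text
time_s: 13.72
ee_pos: [0.5006, -0.0599, 0.2564]
eef_rot: [-3.139, 0.001, 1.408]
force: [0.3, -0.5, 0.3]
grip_width: 0.0581
grip_force: 0.0
```

```bash
python3 - <<'E'
from oak import *
c,s,a,px,o=meas("green_tile",.006,[.492,-.14]); print(c,s,a)
L=Ro.from_euler('z',-YAW).apply(np.r_[c,0]-B); print("tile local",L)
print(o["ee_pos"])
im=ctrl.camera("wrist"); save(im,"w5"); save(ctrl.camera("side"),"s5")
m=meas("oak_sample",.03,w([0,.068,0])[:2]); 
if m: print("oak",m[:3],Ro.from_euler('z',-YAW).apply(np.r_[m[0],0]-B))
x=np.zeros((560,800,3),np.uint8); x[:300,:480]=cv2.resize(im[:,:,::-1],(480,300)); x[300:,:375]=cv2.resize(cv2.imread("pics/s5.png")[140:240,230:374],(375,260)); cv2.imwrite("pics/m5.png",x)
E
```

```text
[ 0.4931 -0.1365] (77.38438415527344, 75.08367156982422) 82.33340454101562
tile local [ 0.017  -0.2494  0.    ]
[ 0.5006 -0.0599  0.2564]Traceback (most recent call last):
  File "<stdin>", line 6, in <module>
  File "oak.py", line 9, in meas
    W=np.array([onz(cam,x,z,o)[:2] for x in p])
                ~~~^^^^^^^^^^^
  File "h.py", line 12, in onz
    c,d=ray(cam,px,obs); return c+d*(z-c[2])/d[2]
        ~~~^^^^^^^^^^^^
  File "h.py", line 5, in ray
    m=ctrl.camera_model(cam); K=np.array(m["intrinsics"])
ValueError: time passes only in moves, steps and waits
```

```bash
python3 - <<'E'
s=open('h.py').read()
s=s.replace("def ray(","_M={}\ndef cm(c):\n    if c not in _M: _M[c]=ctrl.camera_model(c)\n    return _M[c]\ndef ray(",1).replace("m=ctrl.camera_model(cam);","m=cm(cam);")
open('h.py','w').write(s)
E
python3 - <<'E'
from oak import *
im=ctrl.camera("wrist"); save(im,"w5"); save(ctrl.camera("side"),"s5")
m=meas("oak_sample",.035,w([0,.068,0])[:2]); 
if m: print("oak",m[:3],Ro.from_euler('z',-YAW).apply(np.r_[m[0],0]-B))
x=np.zeros((560,800,3),np.uint8); x[:300,:480]=cv2.resize(im[:,:,::-1],(480,300)); x[300:,:375]=cv2.resize(cv2.imread("pics/s5.png")[140:240,230:374],(375,260)); cv2.imwrite("pics/m5.png",x)
R=orient(0)
rows([(w([.017,-.2494,z]),R) for z in (.1,.03,.004)])
E
```

```text
[-2.55, 0.18, 5.2, -0.03, 0.01, 0.09]
[-2.55, 0.19, 7.53, -0.03, 0.01, 0.09]
[-2.55, 0.19, 8.4, -0.03, 0.01, 0.09]
```

View pics/m5.png

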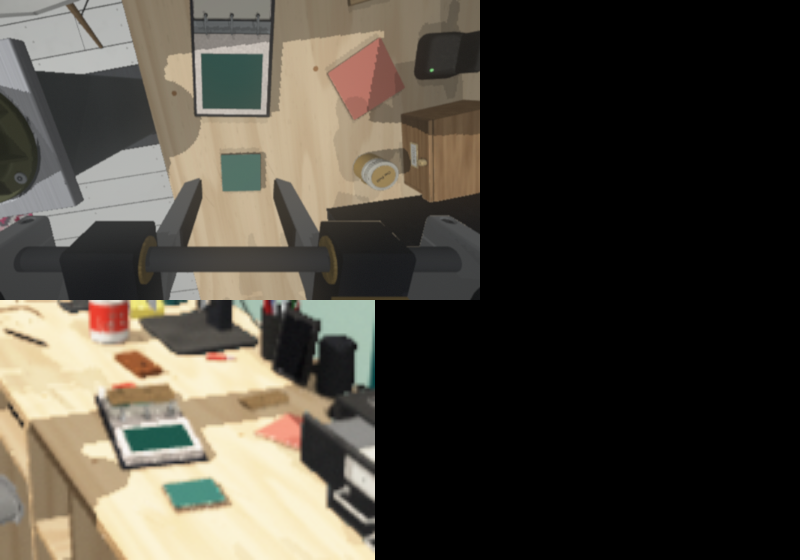

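The oak lies flat across the leaf and the tile sits straight to the right of the binder, offset about 17 mm. I'll grip the tile lightly by its two sides with the fingers just above the desk and slide it.

step_arm --plan '[[[-1.2, 0.2, 1.2, 0, 0, 0.1], [-2.5, 0.2, 2.4, 0, 0, 0.1], [-2.55, 0.2, 3.7, 0, 0, 0.1], [-2.55, 0.2, 5, 0, 0, 0.1], [-2.55, 0.2, 6, 0, 0, 0.1], [-2.55, 0.2, 6.8, 0, 0, 0.1], [-2.55, 0.2, 7.2, 0, 0, 0.1], [-2.55, 0.2, 7.2, 0, 0, 0.1]]]' --grip 1

```text
time_s: 14.88
ee_pos: [0.4918, -0.1361, 0.0371]
eef_rot: [-3.133, 0.001, 1.395]
force: [0.5, 0.7, -0.3]
grip_width: 0.0938
grip_force: 0.0
```

```bash
python3 - <<'E'
from p import *
o=ctrl.get_obs()
p=Ro.from_euler('z',-YAW).apply(np.array(o["ee_pos"])-B);print(p.round(4))
O=dict(ee_pos=[.5006,-.0599,.2564],eef_rot=[-3.139,.001,1.408])
for px in [(262,156),(310,156),(358,156)]: print(Ro.from_euler('z',-YAW).apply(onz("wrist",px,.005,O)-B).round(4))
R=orient(0); rows([(w([.017,-.2494,.004]),R)])
E
```

```text
[ 0.02 -0.25  0.04]
[-0.06 -0.15  0.01]
[ 0.   -0.15  0.01]
[ 0.07 -0.14  0.01]
[-0.0, 0.05, 1.1, -0.08, 0.01, -0.01]
```

step_arm --plan '[[[0, 0, 0.5, 0, 0, 0], [0, 0, 0.9, 0, 0, 0], [0, 0, 1.1, 0, 0, 0], [0, 0, 1.1, 0, 0, 0], [0, 0, 1.1, 0, 0, 0]]]'

```text
time_s: 15.3
ee_pos: [0.4936, -0.1367, 0.0077]
eef_rot: [-3.139, 0.002, 1.395]
force: [-0.8, 0.1, 0.7]
grip_width: 0.0937
grip_force: 0.0
```

step_arm --plan '[[[0, 0, 0.15, 0, 0, 0], [0, 0, 0.15, 0, 0, 0], [0, 0, 0.15, 0, 0, 0]]]'

```text
time_s: 15.55
ee_pos: [0.4933, -0.1366, 0.0027]
eef_rot: [-3.139, 0.001, 1.395]
force: [-0.1, 0.3, -0.2]
grip_width: 0.0937
grip_force: 0.0
```

step_arm --plan '[[[0, 0, 0, 0, 0, 0], [0, 0, 0, 0, 0, 0], [0, 0, 0, 0, 0, 0], [0, 0, 0, 0, 0, 0], [0, 0, 0, 0, 0, 0], [0, 0, 0, 0, 0, 0]]]' --grip 0 --squeeze 5

```text
time_s: 16.05
ee_pos: [0.4933, -0.1366, 0.0025]
eef_rot: [-3.139, 0.001, 1.395]
force: [0.9, 0.3, 1.4]
grip_width: 0.075
grip_force: 5.0
```

```bash
python3 - <<'E'
from p import *
R=orient(0); rows([(w([x,y,.0035]),R) for x,y in ((0,-.1825),(0,-.18))])
o=ctrl.get_obs(); print(np.degrees(o["eef_rot"]),(Ro.from_euler('z',-YAW).apply(np.array(o["ee_pos"])-B)*1000))
E
```

```text
[2.23, -0.58, -0.03, -0.03, 0.01, -0.01]
[2.32, -0.58, -0.03, -0.03, 0.01, -0.01]
[-179.82    0.08   79.94] [  17.21 -249.52    2.5 ]
```

step_arm --plan '[[[0.3, -0.08, 0, 0, 0, 0], [0.65, -0.18, 0, 0, 0, 0], [1, -0.3, 0, 0, 0, 0], [1.35, -0.4, 0, 0, 0, 0], [1.65, -0.5, 0, 0, 0, 0], [1.9, -0.58, 0, 0, 0, 0], [2, -0.58, 0, 0, 0, 0], [2, -0.58, 0, 0, 0, 0]]]'

```text
time_s: 16.72
ee_pos: [0.4864, -0.0734, 0.0024]
eef_rot: [-3.138, 0.001, 1.396]
force: [-1.4, 4.3, 5.9]
grip_width: 0.0751
grip_force: 5.0
```

step_arm --plan '[[[0.05, 0, 0, 0, 0, 0], [0.1, 0, 0, 0, 0, 0], [0.15, 0, 0, 0, 0, 0], [0.2, 0, 0, 0, 0, 0], [0.2, 0, 0, 0, 0, 0]]]'

```text
time_s: 17.13
ee_pos: [0.4877, -0.0685, 0.0024]
eef_rot: [-3.139, 0.001, 1.395]
force: [-0.4, -1.9, 4.5]
grip_width: 0.0755
grip_force: 5.0
```

```bash
cat > t.py <<'E'
from p import *
o=ctrl.get_obs(); print(np.array(o["force"]),(Ro.from_euler('z',-YAW).apply(np.array(o["ee_pos"])-B)*1000))
E
python3 t.py
```

```text
[-0.44 -1.86  4.49] [  -0.04 -183.42    2.4 ]
```

step_arm --plan '[[[0.06, 0, 0, 0, 0, 0], [0.06, 0, 0, 0, 0, 0], [0.06, 0, 0, 0, 0, 0]]]'

```text
time_s: 17.38
ee_pos: [0.4879, -0.0668, 0.0023]
eef_rot: [-3.138, 0.001, 1.395]
force: [-1.4, -3.2, 4.2]
grip_width: 0.0753
grip_force: 5.0
```

step_arm --plan '[[[0.06, 0, 0, 0, 0, 0], [0.06, 0, 0, 0, 0, 0], [0.06, 0, 0, 0, 0, 0]]]'

```text
time_s: 17.63
ee_pos: [0.488, -0.065, 0.0022]
eef_rot: [-3.138, 0.001, 1.395]
force: [-2.4, -3.8, 3.1]
grip_width: 0.0751
grip_force: 5.0
```

step_arm --plan '[[[0.06, 0, 0, 0, 0, 0], [0.06, 0, 0, 0, 0, 0], [0.06, 0, 0, 0, 0, 0]]]'

```text
time_s: 17.88
ee_pos: [0.4882, -0.0633, 0.0021]
eef_rot: [-3.138, 0.002, 1.395]
force: [-2.1, -4.2, 3.1]
grip_width: 0.075
grip_force: 5.0
```

```bash
python3 t.py
```

```text
[-2.14 -4.19  3.1 ] [  -0.44 -178.18    2.13]
```

step_arm --plan '[[[0, 0, 0, 0, 0, 0], [0, 0, 0, 0, 0, 0], [0, 0, 0, 0, 0, 0], [0, 0, 0, 0, 0, 0], [0, 0, 0, 0, 0, 0]]]' --grip 1

```text
time_s: 18.3
ee_pos: [0.4885, -0.0631, 0.0023]
eef_rot: [-3.138, 0.001, 1.395]
force: [0.4, 0.3, -0.4]
grip_width: 0.094
grip_force: 0.0
```

step_arm --plan '[[[0, 0, -0.5, 0, 0, 0], [0, 0, -1.5, 0, 0, 0], [0, 0, -2.7, 0, 0, 0], [-0.5, 0, -4, 0, 0, 0], [-1.5, 0, -5.3, 0, 0, 0], [-2.5, 0, -6.5, 0, 0, 0], [-2.5, 0, -7.5, 0, 0, 0], [-2.5, 0, -7.5, 0, 0, 0]]]'

```text
time_s: 18.97
ee_pos: [0.4779, -0.1392, 0.2346]
eef_rot: [3.135, 0.003, 1.393]
force: [0.3, -0.6, 0.3]
grip_width: 0.0939
grip_force: 0.0
```

```bash
python3 - <<'E'
from oak import *
c,s,a,px,o=meas("green_tile",.006,[.488,-.068]); L=Ro.from_euler('z',-YAW).apply(np.r_[c,0]-B); print("tile local",L,s,a)
im=ctrl.camera("wrist"); save(im,"w6")
pr=lambda l: None
# intensity profile along binder y through the tile/edge joint, z~.006
T=np.eye(4); T[:3,:3]=Ro.from_euler('xyz',o["eef_rot"]).as_matrix(); T[:3,3]=o["ee_pos"]
C=np.linalg.inv(T@np.array(cm("wrist")["tool_from_camera"])); K=np.array(cm("wrist")["intrinsics"])
for x in (-.03,0,.03):
  for y in np.arange(-.160,-.1355,.002):
    q=K@(C[:3,:3]@w([x,y,.006])+C[:3,3]); u,v=np.round(q[:2]/q[2]).astype(int); print(round(y*1000),(u,v),im[v,u].tolist(),end=' ')
  print()
E
```

```text
tile local [-0.0011 -0.1825  0.    ] (74.26736450195312, 75.19202423095703) 79.82975769042969
-160 (np.int64(289), np.int64(103)) [70, 103, 94] -158 (np.int64(289), np.int64(101)) [69, 101, 92] -156 (np.int64(289), np.int64(99)) [69, 101, 92] -154 (np.int64(289), np.int64(98)) [69, 102, 93] -152 (np.int64(289), np.int64(96)) [68, 101, 92] -150 (np.int64(289), np.int64(94)) [69, 102, 94] -148 (np.int64(288), np.int64(92)) [63, 85, 78] -146 (np.int64(288), np.int64(91)) [56, 64, 59] -144 (np.int64(288), np.int64(89)) [50, 51, 51] -142 (np.int64(288), np.int64(87)) [51, 52, 54] -140 (np.int64(288), np.int64(85)) [95, 92, 88] -138 (np.int64(288), np.int64(84)) [143, 138, 131] -136 (np.int64(288), np.int64(82)) [189, 183, 175] 
-160 (np.int64(313), np.int64(103)) [68, 101, 93] -158 (np.int64(313), np.int64(101)) [68, 101, 93] -156 (np.int64(313), np.int64(99)) [69, 102, 93] -154 (np.int64(313), np.int64(98)) [70, 102, 94] -152 (np.int64(313), np.int64(96)) [69, 102, 93] -150 (np.int64(313), np.int64(94)) [68, 101, 94] -148 (np.int64(313), np.int64(92)) [63, 86, 79] -146 (np.int64(313), np
[... 209 characters left out ...]
 164, 157] -136 (np.int64(313), np.int64(82)) [182, 176, 167] 
-160 (np.int64(338), np.int64(103)) [71, 102, 93] -158 (np.int64(338), np.int64(101)) [70, 102, 93] -156 (np.int64(338), np.int64(99)) [70, 102, 93] -154 (np.int64(338), np.int64(97)) [71, 103, 94] -152 (np.int64(338), np.int64(96)) [71, 102, 95] -150 (np.int64(338), np.int64(94)) [70, 102, 93] -148 (np.int64(338), np.int64(92)) [69, 90, 83] -146 (np.int64(338), np.int64(90)) [52, 55, 52] -144 (np.int64(338), np.int64(89)) [50, 52, 51] -142 (np.int64(338), np.int64(87)) [52, 53, 54] -140 (np.int64(338), np.int64(85)) [94, 93, 88] -138 (np.int64(338), np.int64(83)) [167, 161, 154] -136 (np.int64(338), np.int64(82)) [180, 174, 166]
```

The tile is flush: there's no desk-coloured gap at three points, and its yaw and centre match. Last, a check of the oak, leaf and bystanders before handing in.

```bash
python3 - <<'E'
from oak import *
for n,z,near in (("oak_sample",.037,w([0,.068,0])[:2]),("dark_sample",.012,[.605,.38]),("coral_tile",.009,[.74,0.0])):
  for c in("scene","side"):
    m=meas(n,z,near,c)
    if m: print(n,c,m[0],np.round(m[1]),Ro.from_euler('z',-YAW).apply(np.r_[m[0],0]-B).round(3))
t=[]
ctrl.camera("side");ctrl.camera("scene")
for c in("scene","side"):
  for r in ctrl.place_of("leaf_tab",c)[:1]: print(c,r["confidence"],Ro.from_euler('z',-YAW).apply(onz(c,r["at"],.023)-B))
E
```

```text
oak_sample scene [0.5314 0.184 ] [ 54. 119.] [-0.001  0.073  0.   ]
oak_sample side [0.5309 0.1737] [ 76. 107.] [0.    0.063 0.   ]
dark_sample scene [0.5989 0.3816] [ 56. 112.] [0.031 0.279 0.   ]
dark_sample side [0.6003 0.3706] [142.  60.] [0.035 0.269 0.   ]
coral_tile scene [ 0.731  -0.0034] [103. 106.] [ 0.228 -0.077  0.   ]
coral_tile side [0.7072 0.0089] [135.  75.] [ 0.203 -0.069  0.   ]
scene 0.98 [-0.0142  0.1362  0.023 ]
side 0.62 [0.0056 0.1381 0.023 ]
```

Oak is at leaf middle and the tab is flat (y ≈ 0.137–0.140 at z 0.023).

```bash
python3 -c "
from station import ctrl
print(ctrl.hand_in())"
```

```text
the job is handed in; nothing more can be done
None
```

The job is handed in: the leaf is turned to the left and held flat by the light oak sample on its middle, and the green tile was slid flush against the binder's right-hand edge beside the middle of the page.

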